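# Nip the box and hold its sprung lid at the set angle

## Robot

A 6-joint arm with a two-finger parallel gripper is mounted at the origin on the work surface. World frame = base frame: x ahead of the robot, y to its left, z up, the work surface at z = 0. Lengths are in m, angles in rad, forces in N, time in s.
With the tool pointing down it reaches from about 0.35 to 0.725 m from the base axis. Payload 4.3 kg.
Tool frame: the origin (TCP) lies at the very end of the fingers, on their centre line; the grasp point (between the pads) lies 19 mm behind it; z points along the fingers, x is the direction in which the jaws open and shut, and the axes are right-handed (so a half turn about z gives the same grasp; the last joint's range is limited). The gripper opens to 85 mm and grips with 20 to 120 N. Pads are 22 mm wide; open, the fingers measure 114 mm over their backs; the gripper's body (76 mm by 85 mm) begins 54 mm behind the grasp point. The pads swing forward as they close: fully open they stand 13 mm farther back than shut.
Start: joints at [-1.238, 0.377, 0.081, 1.274, 0, 1.46], TCP at [0.246, -0.52, 0.231] pointing down, gripper open.
Joint ranges: [-2.72, 2.72], [-0.84, 1.66], [-1.02, 1.22], [-1.77, 2.12], [-1.37, 1.28], [-3.14, 3.14]. Speed limits (rad/s): [2.57, 2.57, 3.14, 3.14, 3.14, 3.14].

## Interface

Orientations are given as a rotation vector (axis times angle).
In Python, from plant import manip gives the robot as it stands.
- The arm moves only by the tool move_arm, never from a script. Its argument "rows" is a list that holds one entry, the list of rows, each a list of 7 numbers: the shift along the tool's x, y, z in m, then the turn, a rotation vector about the tool's x, y, z in rad, then the finger opening in m, from 0 to 0.0854. In form: [[[x, y, z, ax, ay, az, gripper], ...]]. A call has 1 to 5 rows; each row is the pose to reach, as a shift and turn from the pose measured when the call began, along the tool's axes at that moment; what a row does not reach only later rows make up. A row lasts 1/10 s, in which the tool goes at most 50 mm and 8.59 degrees, less where a joint would pass 70% of its speed; a pose out of reach is approached as far as the arm can. A call with a gripper value outside its range is refused whole. The fingers move at their own pace and stop on an object; the grip force is fixed at half the most. Time passes only in rows, so rows that repeat a pose let the fingers close. It gives the time, the measured TCP pose, the force and the opening at its end, in the units of the state.
- manip.state(): the state, without advancing time (a new reading comes with each control period).
- manip.grab_frame(name): name is "side" or "top"; returns the picture (384x512x3 uint8, red, green, blue); there is no depth.
- manip.camera_params(name): a dict with "fovy" (degrees; the focal length in pixels is half the picture's height over the tangent of half this angle, whatever the lens; pixels are square), "cx", "cy" (the principal point, pixels), "origin" and "rotation" of the camera in the world. Camera axes: x right, y up, looking along -z (the intrinsics and any distortion apply to the point x, -y, -z); pixel columns grow to the right and rows downward; lengths in m; the calibration is good to about 2 mm. A picture is of the moment at which its call begins. camera_params takes no time and is no camera call.
- manip.close_job(): hands the job in, once; it reports no verdict.
Trained networks look in the newest picture that a camera, given by its name, has taken for a name from the list of things; names that differ only in an ending like _2 or _b are one class to them, and where a whole thing is asked for, a point or a joint stands for the part that bears it (a point fixed in the world has none). Each returns a list of dicts, best first, with "score" (0 to 1); they miss things now and then, are a little off and sometimes report something else, mostly with a low value. They report only what shows in the picture. A call takes as long as a camera call.
- manip.cut_out(camera, query): "region" (384x512 bool, what is visible of it) and "bbox" ([left, top, right, bottom] in pixels, round what is visible of it).
The state is a dict: "time_s": time; "joints": joint angles; "dq": joint speeds; "joint_torque": joint torques, N m; "tcp_pos": TCP position; "tcp_rot": TCP orientation; "force": force on the tool from outside, world axes, zero at the start; "wrist_torque": the same for the moment, N m; "opening": finger opening in m.
Only numpy, scipy, OpenCV 4.12 (cv2) and the standard library are available. Lean on these libraries where they do the work, as an engineer would, in place of code of your own. Each camera call takes 0.05 s, during which the arm holds its last target. There are 200 camera calls.

## Task

So that the lid stay can be marked out on this wooden box: first slide the jaw of the clamping board up against the end of the box until it presses on it firmly, with the lid still shut. Then lift the sprung lid until it lies in line with the steel setting arm at the end of the box, and finish while still holding it there with the gripper, the jaw still up against the box. Do not shift the box or its setting arm, and leave the other things on the bench alone.

Things in the scene. Friction and masses are not known exactly. Their poses are not given: they have to be found in the camera images.
- board: Clamping board fixed to the bench: 280 (x) x 470 (y) x 15 mm thick wood, its top 15 mm above the bench. Origin on the bench under the middle of where the box stands; the board reaches from y = -325 to +145 mm. A fixed wooden stop, 45 mm tall above the board, stands at its +y side with its face at y = 100.5 mm; the jaw slides along the board's y from the other side.
- box: Loose wooden box standing on the board with its +y end against the stop: 160 (x) x 200 (y) x 90 mm tall, about 1.3 kg plus the lid. Origin at the centre of its underside; x, y, z nearly parallel to the board's. The lid is hinged along its +x top edge, the knob is near the -x edge.
- jaw (a joint): Slide of the clamp jaw, m: 0 fully back, growing as the jaw moves along the board's +y towards the box. At value j the jaw's face lies at y = -200 mm + j in the board's frame, so it touches the box near j = 0.0995 to 0.100. A dragging friction of about 2.5 N keeps it where it is left.
- jaw_face (a point): Centre of the jaw's pressing face (90 mm wide, from about 1 to 41 mm above the board's top), which looks to the board's +y.
- jaw_grip (a point): Grip point on the jaw's upright square wooden post, 22 x 22 mm, 62 mm behind the jaw's face, its sides parallel to the board's x and y. The point lies on the post's centre line, 22 mm below its top end; the post stands free for 75 mm above the jaw's 19 mm tall steel carriage.
- lid (a joint): Lid's hinge angle, rad: 0 shut, growing as the lid opens upwards (its -x edge rises), up to 1.4. A spring of 0.3 N m/rad with 0.18 N m when shut, plus the lid's 0.2 kg, pulls it shut: the force needed at the knob along its arc is about 2.5 N when just open and 3.6 N at 0.7 rad (up to 7 N if it is only pulled straight up there). It snaps shut if let go.
- lid_hinge (a point): Middle of the lid's hinge axis, at the +x top edge of the box, 90 mm above the box's underside; its axes turn with the lid: y along the hinge, x along the lid away from the knob. The lid is 166 mm (from the hinge line towards -x) x 200 x 12 mm thick.
- lid_knob (a point): Centre of the ball of the lid's wooden knob, ball 28 mm in diameter on a 14 mm stem; it lies 135 mm from the hinge axis along the lid's -x and 40 mm above the lid's underside (28 mm above the lid's top), midway along y. Its axes turn with the lid.
- mark (a joint): Angle of the setting arm, rad, measured as the lid's angle is: the lid is in line with the arm when joint lid equals joint mark. The arm pivots stiffly on the lid's hinge line and stays where it was set, between 0.40 and 0.70.
- mark_tip (a point): Free end of the setting arm, a thin steel strip 120 x 3 x 12 mm, at the box's +y end just outside the lid's edge, pivoted with a brass washer on the hinge line; as thick and as high over the hinge line as the lid, so lid and strip lie edge to edge when in line. Its axes turn with the arm: x along the strip.
- offcut: Bystander: wood offcut 50 x 40 x 30 mm lying on the board beyond the jaw's track; origin at the centre of its underside.
- tin: Bystander: open aluminium tin, 60 mm across, 45 mm tall, on the board beyond the jaw's track; origin at the centre of its underside.
- glue: Bystander: white glue bottle, 60 mm across, 170 mm tall, on the bench to the left; origin at the centre of its underside.
- fclamp: Bystander: bar clamp 300 mm long lying on the bench to the right; origin under the middle of its bar.
- driver: Bystander: screwdriver lying on the bench to the left; origin under its middle.
- tape: Bystander: grey tape measure case 70 x 38 x 65 mm standing on the bench to the left; origin at the centre of its underside.

How it is judged:
On the way, in this order (a step that is already met when the one before it is completed fails the run):
1. the jaw presses on the box with more than 5 N for 0.2 s, the lid still shut (below 0.1 rad) (contact force between jaw and box above 5 N and value of joint lid below 0.1 rad), for 0.2 s.
2. the lid is held by the gripper within 0.07 rad of the setting arm for 0.3 s (angle between the x axis of lid_knob and the x axis of mark_tip, either way round below 0.07 rad and contact force between the fingers and lid above 1 N), for 0.3 s.
At the end, for the whole second after the job is handed in: The lid is held still by the gripper's fingers (contact over 1 N, lid slower than 0.1 rad/s) within 0.07 rad of the setting arm and more than 0.3 rad open; the jaw's face is still within 3 mm of the box's end; the box stands flat (within 0.05 rad) less than 15 mm from where it began (all of step 2 and value of joint lid above 0.3 rad and velocity of joint lid between -0.1 and 0.1 rad/s and y of jaw_face in the frame of box above -0.103 m and distance of box from where it was at the start of the episode below 0.015 m and angle between box's own z axis and vertical below 0.05 rad); the arm keeps its last pose, push and grip.
It fails at once if the setting arm's tip is shoved more than 25 mm from where it was (distance of mark_tip from where it was at the start of the episode above 0.025 m).
It fails at once if a bystander is moved more than 30 mm (distance of any of offcut, tin, glue, fclamp, driver, tape from where it was at the start of the episode above 0.03 m).
It also fails if it takes over 54 s, if anything falls off the work surface, if the arm or the gripper's body presses on something with over 40 N, if the wrist force passes 120 N, or if a joint passes its speed limit or range.

## Working session

There is one attempt and no reset: what is moved stays moved. The work goes in short steps, Python scripts to look and compute and a tool call to move; the robot and the scene stay as the last step left them, time stands still between calls to the robot, and variables do not carry over. Pictures are saved under pics/ and viewed, about 8 in all and at most 12, crops included, and the job is handed in when it is done.

Besides the shell and the picture viewer there is one more tool, called after "Emit:" in YAML: its name, and indented under it one key for each argument. move_arm: Moves the arm, as the interface text tells. Its arguments: {"type":"object","properties":{"rows":{"type":"array","items":{"type":"array","items":{"type":"array","items":{"type":"number"}}}}},"required":["rows"]}

```bash
ls; mkdir -p pics
python3 - <<'E'
from plant import manip
import cv2
for n in("side","top"):
    im=manip.grab_frame(n); cv2.imwrite(f"pics/{n}0.png",im[:,:,::-1]); print(n,manip.camera_params(n))
    for q in("board","box","jaw","jaw_grip","lid","lid_knob","mark_tip","glue","tin","offcut"):
        r=manip.cut_out(n,q); print(q,[(round(d["score"],2),d["bbox"]) for d in r[:2]])
print(manip.state())
E
```

```text
pics
side {'fovy': 47.41239662085668, 'cx': 250.75733624504906, 'cy': 191.99232109422303, 'origin': array([0.45510484, 1.01477782, 1.10189445]), 'rotation': array([ 0.04873635, -1.20489672, -2.84234841])}
board [(0.67, [179.0, 168.8, 291.2, 289.6])]
box [(0.64, [202.4, 190.3, 271.7, 262.7]), (0.58, [210.1, 231.5, 248.8, 257.9])]
jaw [(0.68, [208.1, 175.1, 235.3, 195.9])]
jaw_grip [(0.57, [206.6, 172.0, 237.4, 201.6]), (0.55, [207.8, 191.3, 267.3, 244.3])]
lid [(0.87, [207.6, 191.7, 269.8, 249.1]), (0.22, [208.6, 174.3, 236.5, 198.5])]
lid_knob [(0.92, [205.0, 191.8, 271.1, 246.1])]
mark_tip [(0.64, [210.8, 233.1, 247.8, 253.0])]
glue [(0.89, [198.9, 293.6, 222.5, 340.7])]
tin [(0.75, [185.8, 178.9, 198.4, 199.9])]
offcut [(0.54, [190.6, 232.7, 204.0, 251.1])]
top {'fovy': 52.24432967249389, 'cx': 256.9893120874933, 'cy': 191.99615459811818, 'origin': array([ 0.28499465, -0.00410915,  1.21395263]), 'rotation': array([ 0.14095547, -0.15454019, -1.55541864])}
board [(0.73, [162.4, 102.6, 327.7, 226.8])]
box [(0.74, [168.6, 133.9, 253.1, 208.9])]
jaw [(0.63, [257.4, 140.2, 288.7, 172.6])
[... 358 characters left out ...]
), (0.3, [170.1, 133.2, 251.1, 198.6])]
{'time_s': 1.1, 'joints': array([-1.23826599e+00,  3.77309495e-01,  8.09932551e-02,  1.27438498e+00,
        2.01139623e-06,  1.46050345e+00]), 'dq': array([-0.00020861, -0.00103702,  0.00150646, -0.00088783, -0.00170786,
        0.00074075]), 'joint_torque': array([-4.42496412e-04, -4.63524234e+01,  2.70163947e+01,  1.70844428e-04,
       -3.43970551e-04,  1.31471870e-05]), 'tcp_pos': array([ 0.2464057 , -0.51957174,  0.23132132]), 'tcp_rot': array([ 2.65500779e+00, -1.67933760e+00,  1.18675556e-04]), 'force': array([-0.30461953, -0.55553733, -0.79107791]), 'wrist_torque': array([-0.01627075,  0.02920547,  0.00147637]), 'opening': 0.08554156008292658}
```

View pics/side0.png

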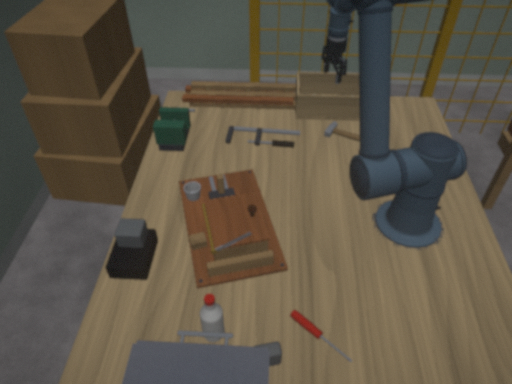

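View pics/top0.png

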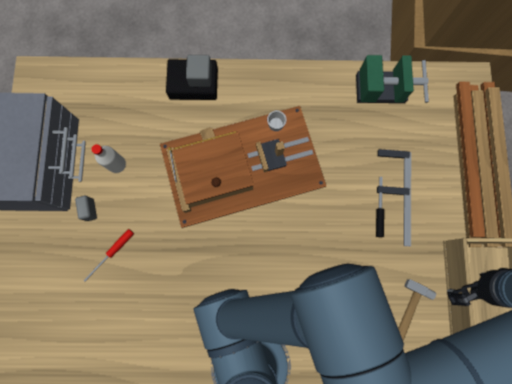

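The top view shows the board rotated, with its box around (213,168), knob at (216,182) and jaw at (270,155). The side view shows the setting arm at about (232,242). I'll enlarge both for a fit.

Run:
```python
import cv2
a=cv2.imread("pics/top0.png")[98:233,155:335]; b=cv2.imread("pics/side0.png")[165:293,172:297]
cv2.imwrite("pics/topc.png",cv2.resize(a,None,fx=4.4,fy=4.4,interpolation=cv2.INTER_CUBIC))
cv2.imwrite("pics/sidec.png",cv2.resize(b,None,fx=4.6,fy=4.6,interpolation=cv2.INTER_CUBIC))
```

```text
(no output)
```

View pics/topc.png

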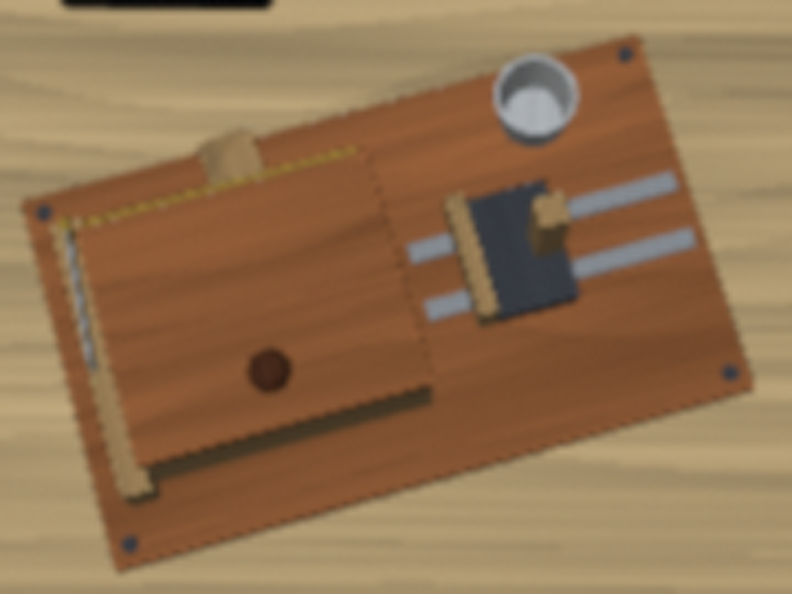

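View pics/sidec.png

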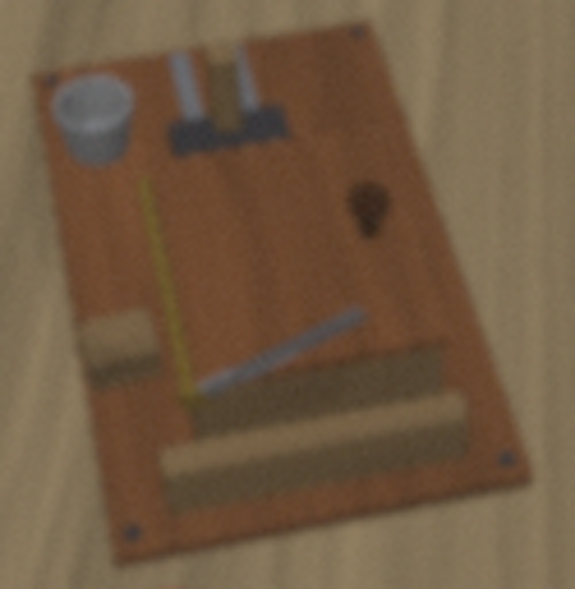

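```bash
cat > h.py <<'E'
import numpy as np, cv2
from scipy.optimize import least_squares
from scipy.spatial.transform import Rotation as R
from plant import manip
P={n:manip.camera_params(n) for n in("side","top")}
def proj(n,X):
    p=P[n]; c=R.from_rotvec(p["rotation"]).inv().apply(np.atleast_2d(X)-p["origin"])
    f=192/np.tan(np.radians(p["fovy"])/2)
    return np.c_[p["cx"]+f*c[:,0]/-c[:,2], p["cy"]-f*c[:,1]/-c[:,2]]
T=lambda L:(np.array(L)+.5)/4.4-.5+[155,98]
S=lambda L:(np.array(L)+.5)/4.6-.5+[172,165]
def W(b,X): # board->world
    return R.from_euler("z",b[2]).apply(np.atleast_2d(X))+[b[0],b[1],0]
E
cat > fit.py <<'E'
from h import *
C=[[.14,.145,.015],[.14,-.325,.015],[-.14,-.325,.015],[-.14,.145,.015]]
ct=T([[22,203],[640,36],[753,388],[120,572]]); cs=S([[120,563],[35,75],[368,22],[530,480]])
f=lambda b:np.r_[(proj("top",W(b,C))-ct).ravel(),(proj("side",W(b,C))-cs).ravel()]
s=least_squares(f,[.5,.1,.26]); b=s.x; print("board",b.round(4),s.fun.round(1))
# knob offset in board frame
k=np.r_[T([[269,369]])[0],S([[369,203]])[0]]
g=lambda q:np.r_[proj("top",W(b,q))[0],proj("side",W(b,q))[0]]-k
s=least_squares(g,[-.055,0,.145]);print("knob brd",s.x.round(4),s.fun.round(1),"nominal -.055 0 .145 res",g([-.055,0,.145]).round(1))
print("knob world",W(b,s.x))
pt=np.r_[T([[550,209]])[0],S([[222,47]])[0]]
g=lambda q:np.r_[proj("top",W(b,q))[0],proj("side",W(b,q))[0]]-pt
s=least_squares(g,[0,-.26,.109]);print("post top brd",s.x.round(4),s.fun.round(1))
s=least_squares(lambda q:g([q[0],q[1],.109])[:2],[0,-.26]);print("post top, top only",s.x.round(4))
s=least_squares(lambda q:(proj("top",W(b,[[q[0],q[1],.056]]))-T([[472,257]])).ravel(),[0,-.2]);print("face top mid",s.x)
tip=lambda m,r=.12,h=.006:[.08-r*np.cos(m)+h*np.sin(m)*1,.1025,.105+r*np.sin(m)+h*np.cos(m)]
# sideview upper edge top line endpoints
mt=np.r_[T([[91,366]])[0],S([[362,315]])[0]]
s=least_squares(lambda q:np.r_[proj("top",W(b,tip(q[0],q[1])))[0],proj("side",W(b,tip(q[0],q[1])))[0]]-mt,[.5,.12]);print("mark",s.x,s.fun.round(2))
for m in(.4,.5,.6,.7): print(m,proj("top",W(b,tip(m)))[0]-mt[:2],proj("side",W(b,tip(m)))[0]-mt[2:])
E
python3 fit.py
```

```text
board [0.5752 0.1202 0.2931] [-0.4 -0.2 -0.2 -0.6  0.9  0.3 -1.1  0.3 -1.2 -0.4 -0.9  0.   0.8 -0.3
  1.5 -0.8]
knob brd [-0.0612  0.0002  0.1477] [-0.   0.1 -0.1 -0. ] nominal -.055 0 .145 res [-0.4 -1.8 -2.1  0.9]
knob world [[0.51654924 0.10271835 0.147694  ]]
post top brd [-2.000e-04 -2.064e-01  1.181e-01] [ 0.  -0.2  0.2  0.1]
post top, top only [ 0.0018 -0.2075]
face top mid [-0.00132757 -0.15346025]
mark [0.4127669  0.12495299] [ 1.24 -0.05 -0.33 -0.35]
0.4 [ 1.13650977 -1.10388837] [-1.64994006  0.6702039 ]
0.5 [-0.11792847 -3.91937301] [-3.68857249 -1.40845165]
0.6 [-1.43983057 -7.08351841] [-6.10845875 -3.301623  ]
0.7 [ -2.81431202 -10.56522629] [-8.89080579 -4.98510338]
```

```bash
cat >> fit.py <<'E'
print("---")
tipf=lambda m,r=.12,h=.006:[.08-r*np.cos(m)+h*np.sin(m),.1025,.09+r*np.sin(m)+h*np.cos(m)]
t0=T([[269,369],[362,151],[432,388],[137,465],[91,366]]); s0=S([[369,203],[443,348],[362,315],[188,398]])
def f(q):
    bb=q[:3];m=q[3];B=lambda X:W(bb,X)+[0,0,.015]
    A=[[-.055,0,.13],[.08,-.1,.102],[-.086,-.1,.102],[-.086,.1,.102],tipf(m)]
    D=[[-.055,0,.13],[-.086,.1,.102],tipf(m),[.08,.104,.09]]
    return np.r_[(proj("top",B(A))-t0+q[4:6]).ravel(),(proj("side",B(D))-s0+q[6:8]).ravel(),q[4:8]*.7]
s=least_squares(f,[*b,.45,0,0,0,0]);print(s.x.round(4),s.fun.round(1)); q=s.x
J=s.jac;print("sd",np.sqrt(np.diag(np.linalg.inv(J.T@J)))[:4])
print("knob",W(q[:3],[-.055,0,.145]),"hinge",W(q[:3],[.08,0,.105]),"post at top",W(b,[0,-.207,.109]),W(q[:3],[0,-.207,.109]))
E
python3 fit.py | sed -n '/---/,$p'
```

```text
---
[ 0.5701  0.1189  0.2731  0.4098 -0.1673  0.2737 -0.2199 -0.222 ] [-0.6  0.4  1.2 -0.  -0.1 -0.5 -1.3 -0.1  0.9  0.1 -0.6  0.7  1.  -1.6
 -0.9  0.2  0.6  0.9 -0.1  0.2 -0.2 -0.2]
sd [0.00313661 0.00341955 0.01101153 0.02912476]
knob [[0.51717423 0.1040523  0.145     ]] hinge [[0.64717258 0.14045874 0.105     ]] post at top [[ 0.63501105 -0.07794247  0.109     ]] [[ 0.62595973 -0.08044625  0.109     ]]
```

```bash
cat >> h.py <<'E'
def goal(p,ang,tilt=0,byaw=.28):
    """tool pointing down with x at angle ang; tilt about board y axis (lid opening sense)"""
    st=manip.state(); R0=R.from_rotvec(st["tcp_rot"])
    Rt=R.from_matrix(np.array([[np.cos(ang),np.sin(ang),0],[np.sin(ang),-np.cos(ang),0],[0,0,-1]]).copy())
    Rt=R.from_rotvec(tilt*np.array([-np.sin(byaw),np.cos(byaw),0]))*Rt
    print("t",round(st["time_s"],2),"d",R0.inv().apply(np.array(p)-st["tcp_pos"]).round(4),"rot",(R0.inv()*Rt).as_rotvec().round(4))
E
python3 -c "
from h import *
goal([.636,-.078,.2],.28)"
```

```text
t 1.1 d [-0.232  -0.5412  0.0313] rot [ 1.000e-04 -1.000e-04 -1.408e+00]
```

Emit:
move_arm:
  rows:
    - [[-0.232,-0.541,0.0,0,0,-1.408,0.0854],[-0.232,-0.541,0.0,0,0,-1.408,0.0854],[-0.232,-0.541,0.0,0,0,-1.408,0.0854],[-0.232,-0.541,0.0,0,0,-1.408,0.0854],[-0.232,-0.541,0.0,0,0,-1.408,0.0854]]

```text
time_s: 1.6
tcp_pos: [0.4128, -0.3306, 0.2315]
tcp_rot: [3.087, -0.581, 0.001]
force: [-0.1, -1.1, -0.1]
opening: 0.0857
```

```bash
python3 -c "
from h import *
goal([.636,-.078,.2],.28)"
```

```text
t 1.6 d [ 0.116  -0.3164  0.0315] rot [ 5.000e-04 -5.000e-04 -6.522e-01]
```

Emit:
move_arm:
  rows:
    - [[0.116,-0.316,0.02,0,0,-0.652,0.0854],[0.116,-0.316,0.02,0,0,-0.652,0.0854],[0.116,-0.316,0.02,0,0,-0.652,0.0854],[0.116,-0.316,0.02,0,0,-0.652,0.0854],[0.116,-0.316,0.02,0,0,-0.652,0.0854]]

```text
time_s: 2.1
tcp_pos: [0.5782, -0.1433, 0.2168]
tcp_rot: [3.109, 0.444, 0.001]
force: [0.3, -1.7, 0.6]
opening: 0.0854
```

```bash
python3 -c "
from h import *
goal([.636,-.078,.18],.28)"
```

```text
t 2.1 d [ 0.0738 -0.0465  0.0368] rot [ 0.001  -0.0007  0.0037]
```

Emit:
move_arm:
  rows:
    - [[0.074,-0.046,0.04,0,0,0.004,0.0854],[0.074,-0.046,0.04,0,0,0.004,0.0854],[0.074,-0.046,0.04,0,0,0.004,0.0854],[0.074,-0.046,0.04,0,0,0.004,0.0854]]

```text
time_s: 2.5
tcp_pos: [0.6361, -0.0775, 0.1757]
tcp_rot: [3.11, 0.441, -0.002]
force: [0.5, -0.6, -0.6]
opening: 0.0853
```

Run:
```python
from h import *
goal([.636,-.078,.068],.28)
a=manip.grab_frame("top");b=manip.grab_frame("side")
f=lambda i,u,v:cv2.resize(i[v:v+100,u:u+100,::-1],(396,396),interpolation=3)
p=manip.state()["tcp_pos"];print(p,proj("top",p),proj("side",p))
cv2.imwrite("pics/c1.png",np.hstack([f(a,220,100),f(b,180,140)]))
```

```text
t 2.5 d [-0.      0.0004  0.1077] rot [0.0005 0.0014 0.0017]
[ 0.63616742 -0.07929978  0.17739747] [[281.74295337 137.84704275]] [[218.64340556 161.02656747]]
```

View pics/c1.png

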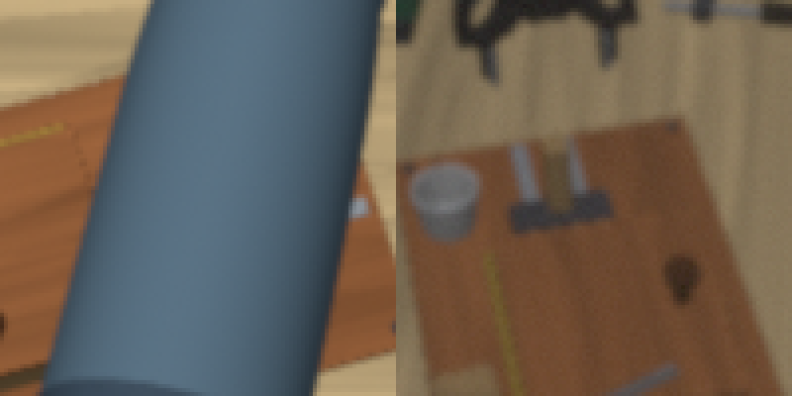

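The side view shows the open fingertips at about (204,160) and (233,156), straddling the post's column at about (220,177). That agrees with the fit, so I'll descend.

Emit:
move_arm:
  rows:
    - [[0,0,0.05,0,0,0,0.0854],[0,0,0.09,0,0,0,0.0854],[0,0,0.107,0,0,0,0.0854],[0,0,0.107,0,0,0,0.0854]]

```text
time_s: 3.0
tcp_pos: [0.6332, -0.0805, 0.0681]
tcp_rot: [-3.111, -0.433, 0.006]
force: [-0.7, 0.3, -0.6]
opening: 0.0853
```

Emit:
move_arm:
  rows:
    - [[0,0,0,0,0,0,0.0],[0,0,0,0,0,0,0.0],[0,0,0,0,0,0,0.0],[0,0,0,0,0,0,0.0],[0,0,0,0,0,0,0.0]]

```text
time_s: 3.5
tcp_pos: [0.6365, -0.0802, 0.07]
tcp_rot: [3.111, 0.436, 0.005]
force: [5.9, 1.3, 0.7]
opening: 0.0213
```

Gripped at 21.3 mm, which matches the post. Board +y is tool −y.

Emit:
move_arm:
  rows:
    - [[0,-0.012,0,0,0,0,0.0],[0,-0.024,0,0,0,0,0.0],[0,-0.034,0,0,0,0,0.0],[0,-0.038,0,0,0,0,0.0],[0,-0.038,0,0,0,0,0.0]]

```text
time_s: 4.0
tcp_pos: [0.6251, -0.042, 0.07]
tcp_rot: [-3.109, -0.438, -0.003]
force: [-1.5, 1.6, 1.7]
opening: 0.0211
```

Emit:
move_arm:
  rows:
    - [[0,-0.003,0,0,0,0,0.0],[0,-0.006,0,0,0,0,0.0],[0,-0.008,0,0,0,0,0.0],[0,-0.008,0,0,0,0,0.0]]

```text
time_s: 4.4
tcp_pos: [0.6231, -0.0353, 0.0701]
tcp_rot: [3.11, 0.437, 0.003]
force: [0.4, -5.1, -1.2]
opening: 0.0212
```

Emit:
move_arm:
  rows:
    - [[0,-0.003,0,0,0,0,0.0],[0,-0.005,0,0,0,0,0.0],[0,-0.005,0,0,0,0,0.0],[0,-0.005,0,0,0,0,0.0]]

```text
time_s: 4.8
tcp_pos: [0.623, -0.035, 0.0701]
tcp_rot: [3.103, 0.432, 0.004]
force: [3.1, -14.9, -3.5]
opening: 0.0213
```

Stopped against the box at about 15 N. I'll press a bit harder and hold.

Emit:
move_arm:
  rows:
    - [[0,-0.005,0,0,0,0,0.0],[0,-0.007,0,0,0,0,0.0],[0,-0.007,0,0,0,0,0.0],[0,-0.007,0,0,0,0,0.0],[0,-0.007,0,0,0,0,0.0]]

```text
time_s: 5.3
tcp_pos: [0.623, -0.035, 0.0701]
tcp_rot: [3.091, 0.425, 0.006]
force: [2.5, -18.9, -6.5]
opening: 0.0216
```

Run:
```python
from h import *
print(manip.state()["force"])
a=manip.grab_frame("top");b=manip.grab_frame("side")
f=lambda i,u,v:cv2.resize(i[v:v+100,u:u+100,::-1],(396,396),interpolation=3)
cv2.imwrite("pics/c2.png",np.hstack([f(a,190,100),f(b,180,160)]))
```

```text
[  2.46028702 -18.92111876  -6.47122036]
```

View pics/c2.png

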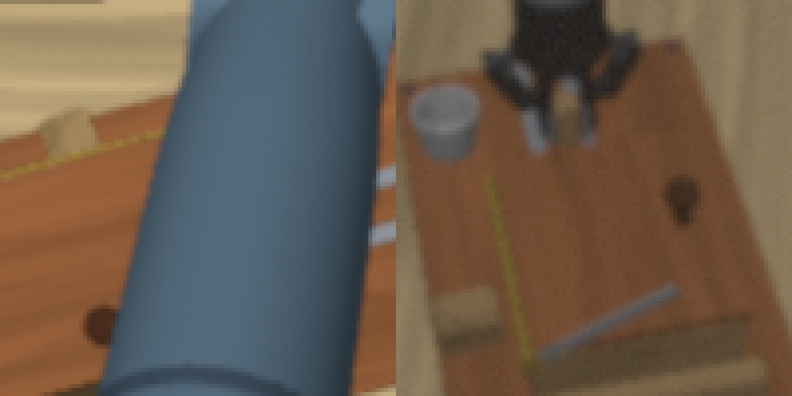

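Contact is firm at about 19 N: the jaw carriage is now hidden behind the box in the side view, and the lid is shut. The gripped post also confirms the board fit. Next I'll release and rise.

Emit:
move_arm:
  rows:
    - [[0,-0.002,0,0,0,0,0.0],[0,0,0,0,0,0,0.06],[0,0,0,0,0,0,0.06],[0,0,0,0,0,0,0.06],[0,0,0,0,0,0,0.06]]

```text
time_s: 5.9
tcp_pos: [0.6233, -0.0345, 0.0704]
tcp_rot: [3.092, 0.426, 0.007]
force: [-0.3, -0.1, -0.3]
opening: 0.0603
```

Emit:
move_arm:
  rows:
    - [[0,0,-0.03,0,0,0,0.06],[0,0,-0.07,0,0,0,0.06],[0,0,-0.11,0,0,0,0.06],[0,0,-0.15,0,0,0,0.06],[0,0,-0.15,0,0,0,0.06]]

```text
time_s: 6.4
tcp_pos: [0.6258, -0.0314, 0.2275]
tcp_rot: [3.089, 0.426, 0.025]
force: [0.4, 0.4, 0.2]
opening: 0.06
```

```bash
python3 -c "
from h import *
goal([.519,.1035,.22],.28+np.pi/2)"
```

```text
t 6.4 d [-0.0664 -0.1589  0.0026] rot [ 0.0299  0.0101 -1.5767]
```

Emit:
move_arm:
  rows:
    - [[-0.066,-0.159,0.0,0.03,0.01,-1.577,0.06],[-0.066,-0.159,0.0,0.03,0.01,-1.577,0.06],[-0.066,-0.159,0.0,0.03,0.01,-1.577,0.06],[-0.066,-0.159,0.0,0.03,0.01,-1.577,0.06],[-0.066,-0.159,0.0,0.03,0.01,-1.577,0.06]]

```text
time_s: 6.9
tcp_pos: [0.5168, 0.1065, 0.2224]
tcp_rot: [2.722, 1.548, 0.003]
force: [0.7, -0.4, 0.6]
opening: 0.0597
```

```bash
python3 -c "
from h import *
goal([.519,.1035,.22],.28+np.pi/2)"
```

```text
t 6.9 d [-0.0015  0.0035  0.0025] rot [ 0.0076  0.0071 -0.8168]
```

Emit:
move_arm:
  rows:
    - [[-0.002,0.003,0.01,0.008,0.007,-0.817,0.06],[-0.002,0.003,0.01,0.008,0.007,-0.817,0.06],[-0.002,0.003,0.01,0.008,0.007,-0.817,0.06],[-0.002,0.003,0.01,0.008,0.007,-0.817,0.06],[-0.002,0.003,0.01,0.008,0.007,-0.817,0.06]]

```text
time_s: 7.4
tcp_pos: [0.518, 0.1035, 0.212]
tcp_rot: [1.977, 2.441, -0.0]
force: [-0.2, 0.6, 0.3]
opening: 0.0598
```

```bash
python3 -c "
from h import *
goal([.519,.1035,.127],.28+np.pi/2)"
```

```text
t 7.4 d [-0.0002  0.0009  0.085 ] rot [ 0.0001  0.0002 -0.0709]
```

Emit:
move_arm:
  rows:
    - [[0,0.001,0.03,0,0,-0.071,0.06],[0,0.001,0.06,0,0,-0.071,0.06],[0,0.001,0.08,0,0,-0.071,0.06],[0,0.001,0.084,0,0,-0.071,0.06],[0,0.001,0.084,0,0,-0.071,0.06]]

```text
time_s: 7.9
tcp_pos: [0.5182, 0.1039, 0.1273]
tcp_rot: [-1.889, -2.509, 0.002]
force: [0.2, 0.1, -0.4]
opening: 0.0598
```

Emit:
move_arm:
  rows:
    - [[0,0,0,0,0,0,0.0],[0,0,0,0,0,0,0.0],[0,0,0,0,0,0,0.0],[0,0,0,0,0,0,0.0]]

```text
time_s: 8.3
tcp_pos: [0.5193, 0.1032, 0.1287]
tcp_rot: [1.889, 2.508, -0.001]
force: [0.1, -3.9, 4.5]
opening: 0.0253
```

Run:
```python
from h import *
print({k:manip.state()[k] for k in("tcp_pos","force","opening")})
b=manip.grab_frame("side")
f=lambda i,u,v:cv2.resize(i[v:v+100,u:u+100,::-1],(500,500),interpolation=3)
cv2.imwrite("pics/c3.png",f(b,185,165))
```

```text
{'tcp_pos': array([0.51932364, 0.10319751, 0.12866308]), 'force': array([ 0.05911545, -3.85506982,  4.49293323]), 'opening': 0.025343496620928625}
```

View pics/c3.png

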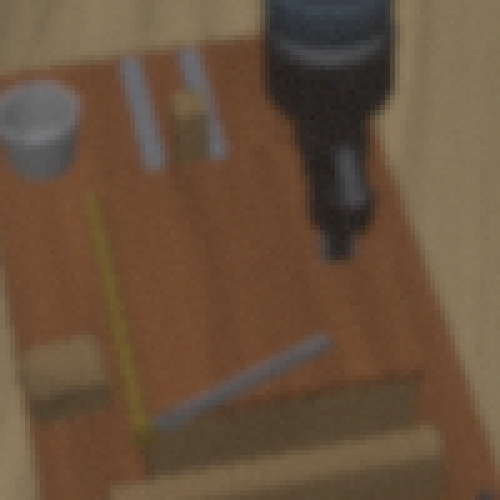

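The fingers have closed on the knob at (253,216) in the side view. The opening is 25 mm, and the jaw has stayed up against the box. I'll lift along the hinge arc.

Emit:
move_arm:
  rows:
    - [[0,0.0011,-0.0054,0.04,0,0,0.0],[0,0.0023,-0.0107,0.08,0,0,0.0],[0,0.0039,-0.016,0.12,0,0,0.0],[0,0.0056,-0.0212,0.16,0,0,0.0],[0,0.0075,-0.0263,0.2,0,0,0.0]]

```text
time_s: 8.85
tcp_pos: [0.5261, 0.1053, 0.1545]
tcp_rot: [-1.812, -2.405, 0.246]
force: [1.0, -1.3, -3.5]
opening: 0.0252
```

```bash
cat > look.py <<'E'
import sys
from h import *
s=manip.state();print({k:s[k].round(3) if hasattr(s[k],"round") else s[k] for k in("time_s","tcp_pos","force","opening")})
Rt=R.from_rotvec(s["tcp_rot"]); z=Rt.apply([0,0,1]); print("tilt",np.arcsin(-(z[0]*np.cos(.28)+z[1]*np.sin(.28))))
b=manip.grab_frame("side")
f=lambda i,u,v:cv2.resize(i[v:v+80,u:u+80,::-1],(560,560),interpolation=3)
cv2.imwrite(f"pics/{sys.argv[1]}.png",f(b,200,185))
E
python3 look.py c4
```

```text
{'time_s': 8.85, 'tcp_pos': array([0.526, 0.105, 0.154]), 'force': array([ 0.963, -1.305, -3.509]), 'opening': 0.02515439526855042}
tilt 0.20233479737827503
```

View pics/c4.png

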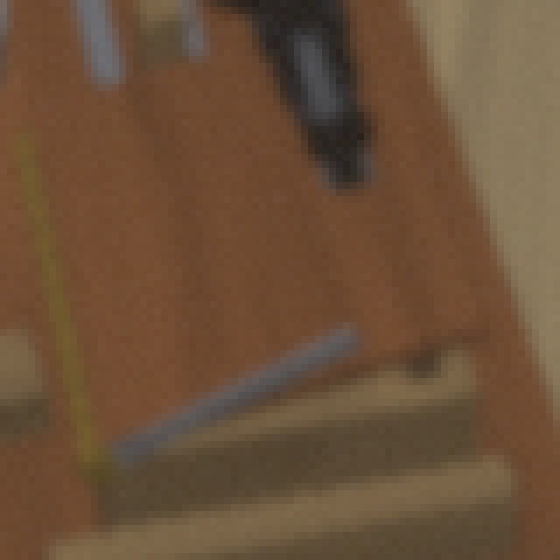

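The lid's end now shows below the strip (edge at about (262,234) px), so it is opening properly. I'll continue.

Emit:
move_arm:
  rows:
    - [[0,0.0012,-0.006,0.045,0,0,0.0],[0,0.0027,-0.012,0.09,0,0,0.0],[0,0.0044,-0.018,0.135,0,0,0.0],[0,0.0065,-0.0238,0.18,0,0,0.0],[0,0.0065,-0.0238,0.18,0,0,0.0]]

```text
time_s: 9.4
tcp_pos: [0.5358, 0.1082, 0.1754]
tcp_rot: [-1.728, -2.295, 0.455]
force: [-5.0, -2.1, 0.0]
opening: 0.0252
```

```bash
python3 look.py c5
```

```text
{'time_s': 9.4, 'tcp_pos': array([0.536, 0.108, 0.175]), 'force': array([-5.035, -2.067,  0.032]), 'opening': 0.025248707599543004}
tilt 0.3906336940819383
```

View pics/c5.png

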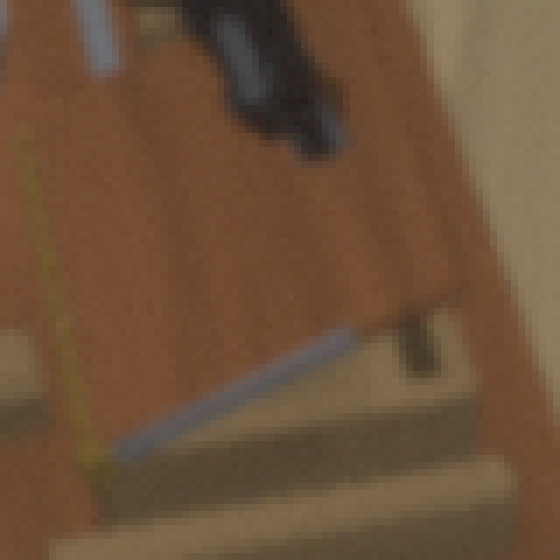

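Lid and strip look nearly collinear; I'll quantify that from edge profiles.

```bash
cat > edge.py <<'E'
from h import *
b=[.5752,.1202,.285]
im=np.mean([manip.grab_frame("side").astype(float) for _ in range(6)],0)
B=im[:,:,2]; G=im[:,:,1]
def half(v,y0,up): # subpixel location of steepest step of sign up
    d=np.gradient(v)*up; k=int(d[1:-1].argmax())+1; a,bb,c=d[k-1:k+2]
    return y0+k+.5*(a-c)/(a-2*bb+c+1e-9)
st=[];ld=[]
for u in range(222,246):
    y=252-(u-215)*.53; lo=int(y)-6; v=B[lo:lo+13,u]; st.append((u,half(v,lo,1)))
for u in range(254,264):
    y=232-(u-251)*.47; lo=int(y)-5; v=G[lo:lo+10,u]; ld.append((u,half(v,lo,1)))
st=np.array(st);ld=np.array(ld)
print(st[::4].round(1).tolist());print(ld.round(1).tolist())
def line(n,m,y,h,r):
    X=np.array([[.08-t*np.cos(m)+h*np.sin(m),y,.105+t*np.sin(m)+h*np.cos(m)] for t in r]);return proj("side",W(b,X))
# strip upper edge: y=.104 outer? (h=12mm); lid lower edge h=0,y=.1
def res(q):
    m,a,dv=q;S_=line("s",m,.102,.012,np.linspace(.01,.12,20));L=line("s",a,.1,0,np.linspace(.1,.166,20))
    o1=np.argsort(S_[:,0]);o2=np.argsort(L[:,0])
    return np.r_[np.interp(st[:,0],S_[o1,0],S_[o1,1])+dv-st[:,1],np.interp(ld[:,0],L[o2,0],L[o2,1])+dv-ld[:,1]]
for w in(0,):
    for dv in(-1,0,1):
        s=least_squares(lambda q:res([q[0],q[1],dv]),[.4,.4],loss="soft_l1");print(dv,s.x,s.cost)
s=least_squares(res,[.4,.4,0],loss="soft_l1");print(s.x,s.cost,s.fun.round(1))
c=cv2.resize(im[215:260,205:270][:,:,::-1].clip(0,255).astype(np.uint8),None,fx=12,fy=12,interpolation=3)
cv2.imwrite("pics/e.png",cv2.convertScaleAbs(c,alpha=1.6))
E
python3 edge.py
```

```text
[[222.0, 244.4], [226.0, 242.3], [230.0, 240.2], [234.0, 238.2], [238.0, 236.2], [242.0, 234.2]]
[[254.0, 232.8], [255.0, 232.4], [256.0, 232.8], [257.0, 232.9], [258.0, 231.9], [259.0, 232.8], [260.0, 229.6], [261.0, 229.2], [262.0, 229.2], [263.0, 229.3]]
-1 [0.38339209 0.33812394] 4.4766086450707565
0 [0.43069786 0.36579951] 2.854969075862856
1 [0.47571359 0.39271553] 3.0292456060786632
[0.44926971 0.37680999 0.40566596] 2.6989684373984115 [-0.   0.  -0.  -0.   0.1  0.1 -0.1  0.   0.1  0.   0.1 -0.   0.1  0.
  0.  -0.   0.  -0.1 -0.  -0.   0.  -0.1  0.  -0.   0.4  0.4 -0.5 -1.
 -0.5 -1.8  0.9  0.9  0.4 -0.1]
```

View pics/e.png

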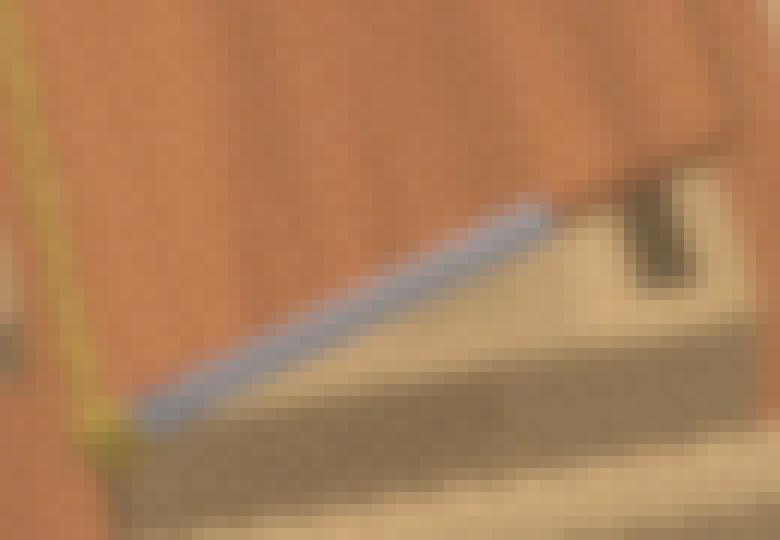

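```bash
cat > e2.py <<'E'
from h import *
b=[.5752,.1202,.285]
def pt(m,y,h,t): return proj("side",W(b,[.08-t*np.cos(m)+h*np.sin(m),y,.105+t*np.sin(m)+h*np.cos(m)]))[0]
z=lambda p:((p-[205,215]+.5)*12-.5).round(0).tolist()
for m in(.34,.38,.42,.46,.5):
    d=pt(m,.102,.012,.11)-pt(m,.102,.012,.02); l=pt(m,.1,0,.166)-pt(m,.1,0,.12)
    print(m,"strip slope",(d[1]/d[0]).round(3),"lid slope",(l[1]/l[0]).round(3),"tip up",z(pt(m,.104,.012,.12)),"tip lo",z(pt(m,.104,0,.12)),"lid lo corner",z(pt(m,.1,0,.166)),"up",z(pt(m,.1,.012,.166)),"knobside",z(pt(m,.1,0,.12)))
print("pivot",z(pt(0,.104,0,0)),"box corner",z(pt(0,.1,0,.16)),"box -y corner", z(pt(0,-.1,0,.16)))
E
python3 e2.py
```

```text
0.34 strip slope -0.416 lid slope -0.416 tip up [531.0, 238.0] tip lo [548.0, 267.0] lid lo corner [723.0, 180.0] up [707.0, 151.0] knobside [545.0, 254.0]
0.38 strip slope -0.448 lid slope -0.447 tip up [522.0, 228.0] tip lo [541.0, 256.0] lid lo corner [713.0, 164.0] up [696.0, 136.0] knobside [538.0, 243.0]
0.42 strip slope -0.48 lid slope -0.479 tip up [513.0, 218.0] tip lo [533.0, 245.0] lid lo corner [703.0, 149.0] up [683.0, 122.0] knobside [530.0, 232.0]
0.46 strip slope -0.514 lid slope -0.513 tip up [502.0, 208.0] tip lo [525.0, 234.0] lid lo corner [692.0, 134.0] up [670.0, 107.0] knobside [521.0, 222.0]
0.5 strip slope -0.55 lid slope -0.548 tip up [491.0, 199.0] tip lo [515.0, 224.0] lid lo corner [679.0, 120.0] up [655.0, 94.0] knobside [512.0, 211.0]
pivot [89.0, 458.0] box corner [733.0, 327.0] box -y corner [553.0, -231.0]
```

The strip's slope (−0.51) and its tip, registered against the box corner, both give mark ≈ 0.455. The lid is at about 0.37, so I'll raise it another 0.085.

Emit:
move_arm:
  rows:
    - [[0,0.0007,-0.0036,0.027,0,0,0.0],[0,0.0015,-0.0073,0.055,0,0,0.0],[0,0.0025,-0.0115,0.085,0,0,0.0],[0,0.0025,-0.0115,0.085,0,0,0.0],[0,0.0025,-0.0115,0.085,0,0,0.0]]

```text
time_s: 10.25
tcp_pos: [0.5429, 0.1103, 0.186]
tcp_rot: [-1.691, -2.245, 0.538]
force: [-2.3, -1.9, -2.0]
opening: 0.0247
```

```bash
python3 look.py c6; python3 edge.py
```

```text
{'time_s': 10.25, 'tcp_pos': array([0.543, 0.11 , 0.186]), 'force': array([-2.348, -1.937, -2.035]), 'opening': 0.024678534066467757}
tilt 0.4693730698266272
[[222.0, 244.5], [226.0, 242.5], [230.0, 240.3], [234.0, 238.5], [238.0, 236.3], [242.0, 234.4]]
[[254.0, 229.9], [255.0, 230.1], [256.0, 230.4], [257.0, 231.3], [258.0, 230.8], [259.0, 226.2], [260.0, 226.0], [261.0, 225.8], [262.0, 225.4], [263.0, 225.3]]
-1 [0.37691744 0.43078966] 8.407532461476078
0 [0.42463303 0.45708442] 6.5562689741163425
1 [0.46999109 0.48204548] 6.62169321846325
[0.44458237 0.46724482 0.43262216] 6.306022618914684 [-0.1 -0.   0.  -0.  -0.1 -0.   0.   0.   0.1 -0.  -0.  -0.  -0.1 -0.1
 -0.1  0.   0.1 -0.   0.  -0.   0.   0.   0.   0.   0.2 -0.5 -1.4 -2.7
 -2.8  1.3  0.9  0.7  0.6  0.7]
```

View pics/e.png

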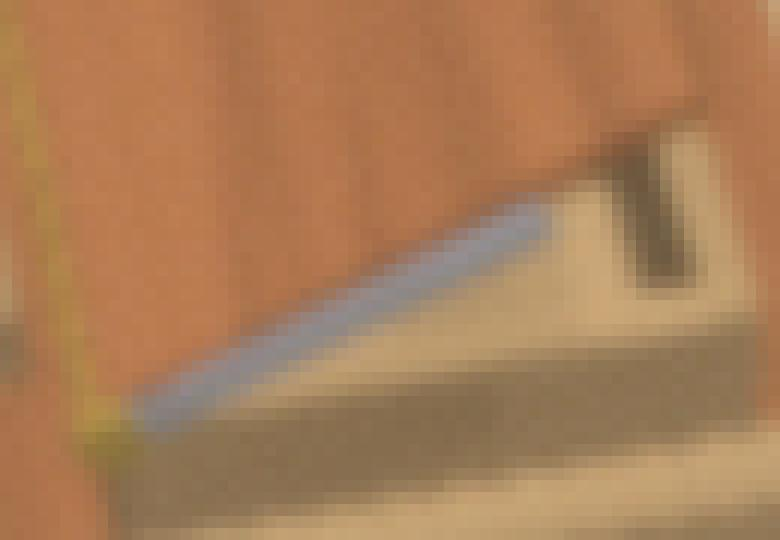

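The lid's lower edge now runs parallel to the strip, about 0.5–1 px above the in-line position (about +0.015 rad). I'll make a small trim and let it settle.

Emit:
move_arm:
  rows:
    - [[0,0,0.001,-0.007,0,0,0.0],[0,-0.0004,0.002,-0.015,0,0,0.0],[0,-0.0004,0.002,-0.015,0,0,0.0],[0,-0.0004,0.002,-0.015,0,0,0.0],[0,-0.0004,0.002,-0.015,0,0,0.0]]

```text
time_s: 11.1
tcp_pos: [0.542, 0.11, 0.1846]
tcp_rot: [-1.699, -2.255, 0.521]
force: [-1.3, -2.2, -3.5]
opening: 0.0245
```

```bash
python3 edge.py | tail -3 | head -1
python3 - <<'E'
from h import *
a=manip.state(); 
for _ in range(4): manip.grab_frame("top")
s=manip.state();print(s["time_s"],a["tcp_pos"],s["tcp_pos"],s["force"],s["opening"])
im=manip.grab_frame("side");t=manip.grab_frame("top")
print("post",[(d["score"],d["bbox"]) for d in manip.cut_out("side","jaw_grip")[:2]])
f=lambda i,u,v:cv2.resize(i[v:v+100,u:u+100,::-1],(396,396),interpolation=3)
cv2.imwrite("pics/fin.png",np.hstack([f(t,190,100),f(im,185,165)]))
E
```

```text
[0.45043095 0.45412676 0.54079205] 5.667989849721439 [ 0.  -0.   0.1  0.   0.1  0.   0.  -0.2 -0.  -0.   0.1 -0.   0.1 -0.
11.6 [0.54193886 0.10998946 0.18454662] [0.5419628  0.10999471 0.18457004] [-1.4624209  -1.06149457 -3.11022756] 0.024649100731047383
post [(0.55, [179.7, 167.8, 287.5, 288.3])]
```

View pics/fin.png

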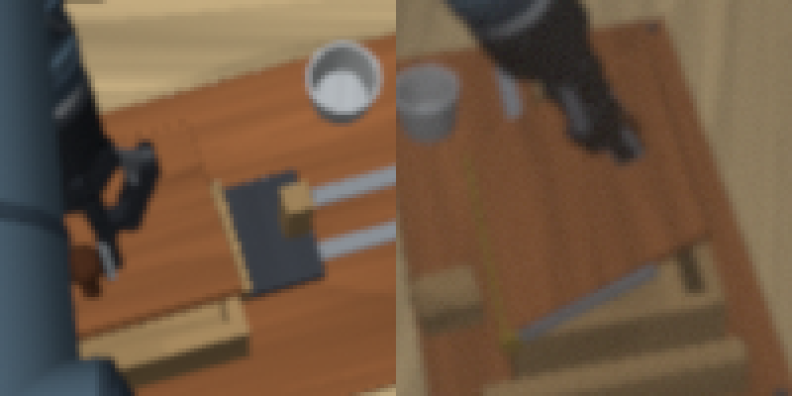

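The top view shows the jaw face flush against the box end and the knob held between the fingers. The lid is in line with the strip and still, so I'm handing in.

```bash
python3 -c "
from plant import manip
print(manip.close_job())"
```

```text
the job is handed in; nothing more can be done
None
```

I slid the jaw against the box with the lid shut, lifted the lid into line with the setting arm, and handed the job in at about 11.7 s. The gripper was still holding the knob. The hand-in gives no verdict, so the checks below are mine.

- **Jaw:** I gripped the post and pressed until the wrist read about 19 N, then let go. In the last top view its face was still flush with the box end.
- **Lid:** The final edge fit gave the lid at 0.454 rad and the setting arm at 0.450 rad. The hinge-arc estimate before the last 0.015 rad trim was about 0.46. All of this agrees to about 0.03 rad, against the 0.07 allowed.
- **Hold:** Over the last 0.5 s the tool moved less than 0.1 mm. The fingers closed to 24.6 mm on the knob and the wrist force was about 3 N.
- **Disagreements:** The first coarse image fit put the arm at 0.41 rad; I used the later, closer value. The fingers read about 25 mm on the 28 mm ball, but the knob did not slip. The network did not find the jaw post in the last picture, so the jaw check is by eye.
- **Other things:** The tin and offcut looked unmoved in the last views. I did not recheck the other bystanders or measure any box movement, but the arm touched nothing except the post and the knob.

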